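# Assemble the vacuum filter in its working order

### The job

Put the washed vacuum filter together on the steel receiver, part by part from the bottom up: plug the perforated support plate into the receiver's collar, lay the white sealing ring round the plate's raised centre, stand the steel funnel in the ring, and close the funnel with the lid. Seat each part fully and let go of it before you fetch the next, and leave the tape roll, the bottle and the cream tube where they are.

Things in the scene. Friction and masses are not known exactly. Their poses are not given: they have to be found in the camera images.
- receiver: Vacuum receiver, fixed: squat steel pot, 104 mm diameter, 40 mm high, with a central steel collar 54 mm in outer diameter from 40 to 58 mm up; the collar's bore is 40 mm in diameter, 18 mm deep, open upward. A hose barb reaches 87 mm from the axis on its +x side, a black vent knob 67 mm on its -x side, both 24 mm up. Origin: centre of the underside; z up.
- seat (a point): Centre of the receiver's collar at its top rim, 58 mm above the worktop; the support plate's disc comes to rest on this rim.
- support_plate: Loose white support plate, 25 mm high, 60 g, upright on its spigot. From below: solid tapered spigot 12 mm high (29 mm diameter at the foot, 36 at the top); disc 60 mm in diameter, 12 to 20 mm up; raised centre to 25 mm (39 mm diameter, 34 at the top) with small dark holes. Origin: centre of the underside; z up. Seated, the disc lies on the collar, origin 12 mm below its rim.
- sealing_ring: Loose white stiff sealing ring lying flat, 60 mm outer and 44 mm inner diameter, 12 mm high, 40 g; either face may be up. Origin: on the axis at the underside; z up. Seated, it lies on the plate's disc round the raised centre, origin 20 mm above the plate's origin.
- funnel: Loose steel funnel, open at both ends, 57 mm high, 150 g, upright. From below: tapered spigot 6 mm high (33 mm diameter at the foot, 39 at the top); flange 60 mm in diameter, 6 to 12 mm up; cylinder 52 mm outer, 45 mm inner diameter to 57 mm. Origin: centre of the underside; z up. Seated, the flange lies on the ring, spigot inside it, origin 6 mm above the ring's origin.
- lid: Loose white lid, 32 mm high, 50 g, upright on its plug. From below: solid tapered plug 8 mm high (33 mm diameter at the foot, 40 at the top); cover disc 60 mm in diameter, 8 to 13 mm up; black knob 20 mm in diameter, 13 to 32 mm up. Origin: centre of the underside; z up. Seated, the cover lies on the funnel's rim, plug in its mouth, origin 49 mm above the funnel's origin.
- masking_tape: Bystander: roll of tan masking tape lying flat, about 100 mm in diameter and 25 mm high; not part of the filter. Origin: centre of the underside.
- rinse_bottle: Bystander: blue-green plastic bottle with a white cap, standing, 60 mm in diameter and 150 mm high. Origin: centre of the underside.
- cream_tube_a: Bystander: white tube with a blue cap, lying flat, 45 x 156 x 30 mm, its length along its y axis. Origin: centre of the underside.
There are look-alikes about, which are no part of the job. What is shaped like the lid but yellow is not meant.

How it is judged (in metres and radians):
On the way, in this order (a step that is already met when the one before it is completed fails the run):
1. the support plate is plugged into the receiver's collar and released (horizontal distance between support_plate and seat below 0.005 m and z of support_plate in the frame of receiver between 0.043 and 0.049 m and angle between the z axis of support_plate and the z axis of receiver, either way round below 0.07 rad and contact force between the fingers and support_plate below 0.2 N and linear speed of support_plate below 0.03 m/s), for 0.2 s.
2. the sealing ring lies round the plate's raised centre and is released, the plate still seated (horizontal distance between support_plate and seat below 0.005 m and z of support_plate in the frame of receiver between 0.043 and 0.049 m and angle between the z axis of each of support_plate, sealing_ring and the z axis of receiver, either way round below 0.07 rad and horizontal distance between sealing_ring and support_plate below 0.005 m and z of sealing_ring in the frame of support_plate between 0.017 and 0.023 m and contact force between the fingers and sealing_ring below 0.2 N and linear speed of sealing_ring below 0.03 m/s), for 0.2 s.
3. the funnel stands in the sealing ring and is released, the parts below still seated (horizontal distance between support_plate and seat below 0.005 m and z of support_plate in the frame of receiver between 0.043 and 0.049 m and angle between the z axis of each of support_plate, sealing_ring, funnel and the z axis of receiver, either way round below 0.07 rad and horizontal distance between sealing_ring and support_plate below 0.005 m and z of sealing_ring in the frame of support_plate between 0.017 and 0.023 m and horizontal distance between funnel and sealing_ring below 0.005 m and z of funnel in the frame of sealing_ring between 0.003 and 0.009 m and contact force between the fingers and funnel below 0.2 N and linear speed of funnel below 0.03 m/s), for 0.2 s.
4. the lid closes the funnel and is released, all parts below still seated (horizontal distance between support_plate and seat below 0.005 m and z of support_plate in the frame of receiver between 0.043 and 0.049 m and angle between the z axis of each of support_plate, sealing_ring, funnel, lid and the z axis of receiver, either way round below 0.07 rad and horizontal distance between sealing_ring and support_plate below 0.005 m and z of sealing_ring in the frame of support_plate between 0.017 and 0.023 m and horizontal distance between funnel and sealing_ring below 0.005 m and z of funnel in the frame of sealing_ring between 0.003 and 0.009 m and horizontal distance between lid and funnel below 0.005 m and z of lid in the frame of funnel between 0.046 and 0.052 m and contact force between the fingers and lid below 0.2 N and linear speed of lid below 0.03 m/s), for 0.2 s.
At the end, for the whole second after the job is handed in: From the bottom up on the receiver: support plate in the collar, sealing ring on the plate, funnel in the ring, lid on the funnel. Each is centred on the one below within 5 mm, down to within 3 mm of its seated height, level within 0.07 rad, released and at rest (horizontal distance between support_plate and seat below 0.005 m and z of support_plate in the frame of receiver between 0.043 and 0.049 m and angle between the z axis of each of support_plate, sealing_ring, funnel, lid and the z axis of receiver, either way round below 0.07 rad and horizontal distance between sealing_ring and support_plate below 0.005 m and z of sealing_ring in the frame of support_plate between 0.017 and 0.023 m and horizontal distance between funnel and sealing_ring below 0.005 m and z of funnel in the frame of sealing_ring between 0.003 and 0.009 m and horizontal distance between lid and funnel below 0.005 m and z of lid in the frame of funnel between 0.046 and 0.052 m and linear speed of each of support_plate, sealing_ring, funnel, lid below 0.02 m/s and angular speed of each of support_plate, sealing_ring, funnel, lid below 0.2 rad/s); the robot touches nothing.
It fails at once if the tape roll, the bottle or the cream tube is moved by more than 30 mm (distance of any of masking_tape, rinse_bottle, cream_tube_a from where it was at the start of the episode above 0.03 m).
It also fails if it takes over 109 s, if anything falls off the work surface, if the arm or the gripper's body presses on something with over 40 N, if the wrist force passes 120 N, or if a joint passes its speed limit or range.

### The arm

A 6-joint arm with a two-finger parallel gripper is mounted at the origin on a cart in front of the work surface, level with it; the furniture and walls round the work are solid. World frame = base frame: x ahead of the robot, y to its left, z up, the work surface at z = 0. Lengths are in m, angles in degrees, forces in N, time in s.
With the tool pointing down it reaches from about 0.4 to 0.825 m from the base axis. Payload 7 kg.
Tool frame: the origin (TCP) lies on the centre line of the jaws, within the pads' length; the fingertips stand 19 mm ahead of it and the grasp point (between the pads) is the TCP (r.tip_extent is the distance from the TCP to the fingertips, in m); z points along the fingers, y is the line along which they close (so a half turn about z gives the same grasp; the last joint's range is limited). The gripper opens to 88 mm and grips with 3 to 60 N. Pads are 19 mm wide; open, the fingers measure 130 mm over their backs; the gripper's body (78 mm by 193 mm) begins 47 mm behind the grasp point.
Start: joints at [-57.233, 20.546, 0.682, 0, -70.136, -16.507], TCP at [0.189, -0.648, 0.246] pointing down, gripper open.
Joint ranges: [-176.03, 176.03], [-82.01, 121.73], [-58.28, 71.71], [-173.87, 95.51], [-174.79, -0.11], [-173.66, 173.66]. Speed limits (degrees/s): [136.94, 136.94, 172.46, 180, 180, 180].

### API

Orientations are given as [roll, pitch, yaw] about the fixed x, y, z axes, in that order (R = Rz(yaw) Ry(pitch) Rx(roll)).
In Python, from plant import r gives the robot as it stands. The module is installed in compiled form; this text tells all that it offers.
- The arm moves only by the tool jog_arm, never from a script. Its argument "deltas" is a list that holds one entry, the list of rows, each a list of 5 numbers: the opening, from -1 (shut) to 1 (fully open), then the shift along the world's x, y, z in cm, then the turn about the world's z in rad. In form: [[[claw, dx, dy, dz, turn], ...]]. A call has 1 to 8 rows; each row shifts and turns the commanded pose from where the row before left it; what a row does not reach is not made up. A row lasts 1/8 s, in which the tool goes at most 62.5 mm and 10.7 degrees, less where a joint would pass 70% of its speed; a pose out of reach is approached as far as the arm can. A call with a gripper value outside its range is refused whole. The fingers move at their own pace and stop on an object; "force" is the grip in N (left out, the last holds). Time passes only in rows, so rows that do not move let the fingers close. It gives the time, the measured TCP pose, the force, the opening and the grip force at its end, in the units of the state.
- r.get_state(): the state, without advancing time (a new reading comes with each control period).
- r.capture(name): name is "side" or "top" or "wrist"; returns the picture (480x640x3 uint8, blue, green, red); there is no depth.
- r.camera_info(name): a dict with "fx", "fy", "cx", "cy" (pixels), "view" (4x4, takes a point from world to camera coordinates). Camera axes: x right, y up, looking along -z (the intrinsics and any distortion apply to the point x, -y, -z); pixel columns grow to the right and rows downward; lengths in m; the calibration is good to about 2 mm. A picture is of the moment at which its call begins: read the wrist's pose just before it. camera_info takes no time and is no camera call; for the wrist camera it gives the pose at the moment of the call.
- r.close_job(): hands the job in; it is judged then, once.
The state is a dict: "time_s": time; "joints": joint angles; "qd": joint speeds; "joint_torque": joint torques, N m; "tcp_pos": TCP position; "eef_rot": TCP orientation; "contact_force": force on the tool from outside, world axes, zero at the start; "moment": the same for the moment, N m; "gripper_width": finger opening in m; "gripper_force": force on a finger pad.
Only numpy, scipy, OpenCV 4.12 (cv2) and the standard library are available. Lean on these libraries where they do the work, as an engineer would, in place of code of your own. Each camera call takes 0.05 s, during which the arm holds its last target. There are 200 camera calls.

## Working session

There is one attempt and no reset: what is moved stays moved. The work goes in short steps, Python scripts to look and compute and a tool call to move; the robot and the scene stay as the last step left them, time stands still between calls to the robot, and variables do not carry over. Pictures are saved under pics/ and viewed, at most 16 in all, crops included, and the job is handed in when it is done.

Besides the shell and the picture viewer there is one more tool, called after "Call:" as name([rows], argument=value, ...), one row to a line, values as JSON. jog_arm: Moves the arm, as the interface text tells. Its arguments: {"type":"object","properties":{"deltas":{"type":"array"},"force":{"type":"number"}},"required":["deltas"]}

```bash
mkdir -p pics
python3 - <<'E'
from plant import r
import cv2
for n in("side","top"):
    cv2.imwrite(f"pics/{n}0.png",r.capture(n))
    i=r.camera_info(n);print(n,i)
s=r.get_state();print(s['time_s'],s['tcp_pos'],s['eef_rot'],r.tip_extent)
E
```

```text
side {'fx': 460.01251643749197, 'fy': 460.01251643749197, 'cx': 317.36037119353495, 'cy': 235.294449395805, 'view': array([[-0.95335919, -0.30179558, -0.00506712,  0.51523828],
       [ 0.19941285, -0.64236119,  0.74000447, -0.20726845],
       [-0.226585  ,  0.70447961,  0.67258287, -1.0121919 ],
       [ 0.        ,  0.        ,  0.        ,  1.        ]])}
top {'fx': 599.1677644416292, 'fy': 599.1677644416292, 'cx': 322.5119385713692, 'cy': 245.35393408356455, 'view': array([[ 2.14512487e-03, -9.99963530e-01, -8.26658134e-03,
        -1.05780472e-01],
       [ 9.97831292e-01,  1.59655699e-03,  6.58039809e-02,
        -5.73161974e-01],
       [-6.57883830e-02, -8.38981129e-03,  9.97798326e-01,
        -1.60363396e+00],
       [ 0.00000000e+00,  0.00000000e+00,  0.00000000e+00,
         1.00000000e+00]])}
0.1 [ 0.18888981 -0.64760917  0.2447228 ] [ 1.79915037e+02 -8.61191961e-03 -1.63744506e+02] 0.019
```

View pics/top0.png

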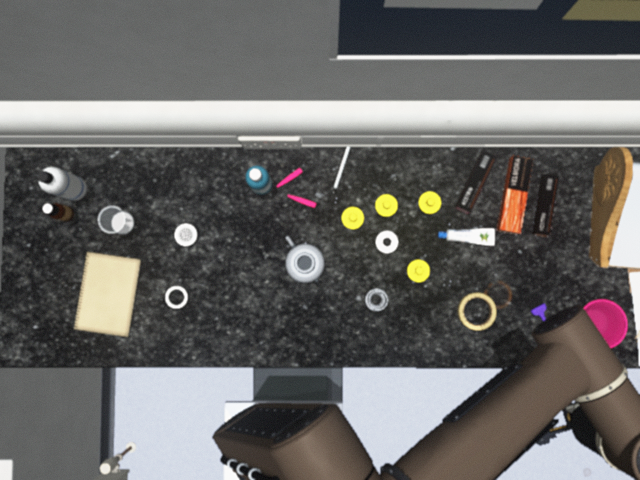

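View pics/side0.png

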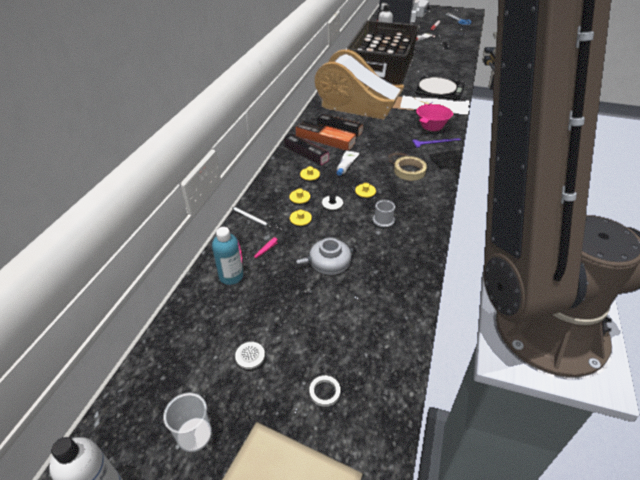

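The side and top pictures show these parts:
- **Receiver:** collar at top (304,263).
- **Plate:** the perforated disc at (185,235).
- **Ring:** at (176,297).
- **Funnel:** at (377,300).
- **Lid candidates:** yellow at (352,218), (387,205), (430,202) and (419,271), white at (387,242). The white one with the black knob fits, because the yellow ones are excluded.

Next I'll measure positions and confirm the lid in an enlarged crop.

```bash
cat > h.py <<'E'
from plant import r
import cv2, numpy as np
def ray(info,u,v,z):
    V=np.array(info['view']);R=V[:3,:3];c=-R.T@V[:3,3]
    d=R.T@np.array([(u-info['cx'])/info['fx'],-(v-info['cy'])/info['fy'],-1.])
    return c+d*(z-c[2])/d[2]
def proj(info,p):
    V=np.array(info['view']);q=V[:3,:3]@p+V[:3,3]
    return info['cx']+info['fx']*q[0]/-q[2],info['cy']-info['fy']*q[1]/-q[2]
def blobs(mask,u,v,rad,amin=30):
    m=np.zeros_like(mask);cv2.circle(m,(int(u),int(v)),int(rad),255,-1);m&=mask
    cs,_=cv2.findContours(m,cv2.RETR_EXTERNAL,cv2.CHAIN_APPROX_NONE)
    out=[]
    for c in cs:
        if cv2.contourArea(c)>=amin:
            (a,b),rr=cv2.minEnclosingCircle(c);e=cv2.fitEllipse(c)
            out.append((cv2.contourArea(c),np.round(e[0],1),np.round(e[1],1),(round(a,1),round(b,1),round(rr,1))))
    return sorted(out,key=lambda t:-t[0])
E
python3 - <<'E'
from h import *
im=cv2.imread("pics/top0.png");i=r.camera_info("top")
hsv=cv2.cvtColor(im,cv2.COLOR_BGR2HSV)
w=((hsv[...,2]>140)&(hsv[...,1]<60)).astype(np.uint8)*255
w2=((hsv[...,2]>95)&(hsv[...,1]<70)).astype(np.uint8)*255
w2=cv2.morphologyEx(w2,cv2.MORPH_OPEN,np.ones((3,3),np.uint8))
for n,u,v,R,z,m in [("plate",185,235,20,.020,w),("ring",176,297,20,.012,w),("lid",387,242,18,.013,w),("funnel",377,300,18,.012,w2),("funnelrim",377,300,18,.057,w2),("recv",304,263,26,.035,w2)]:
    for b in blobs(m,u,v,R)[:2]: print(n,b,np.round(ray(i,*b[1],z),4))
crops=[im[v-28:v+28,u-28:u+28] for u,v in [(387,242),(185,235),(176,297),(377,300),(304,263)]]
crops=[cv2.resize(c,(250,250),interpolation=cv2.INTER_CUBIC) for c in crops]
crops.append(np.zeros_like(crops[0]))
cv2.imwrite("pics/crop0.png",np.vstack([np.hstack(crops[:3]),np.hstack(crops[3:])]))
E
```

```text
plate (389.5, array([185.2, 234.3]), array([22. , 22.6]), (185.3, 234.4, 11.7)) [0.6027 0.2679 0.02  ]
ring (390.5, array([175.9, 296.8]), array([22.2, 22.5]), (175.9, 296.8, 11.6)) [0.4335 0.2921 0.012 ]
lid (397.0, array([386.4, 241.5]), array([22.4, 22.6]), (386.5, 241.5, 11.6)) [ 0.5845 -0.2781  0.013 ]
funnel (406.5, array([376.3, 299.3]), array([22.4, 23.2]), (376.3, 299.4, 11.9)) [ 0.428  -0.2502  0.012 ]
funnelrim (406.5, array([376.3, 299.3]), array([22.4, 23.2]), (376.3, 299.4, 11.9)) [ 0.4291 -0.2465  0.057 ]
recv (1165.5, array([303.9, 262.1]), array([37.4, 41.3]), (302.5, 260.5, 22.9)) [ 0.5273 -0.0551  0.035 ]
```

View pics/crop0.png

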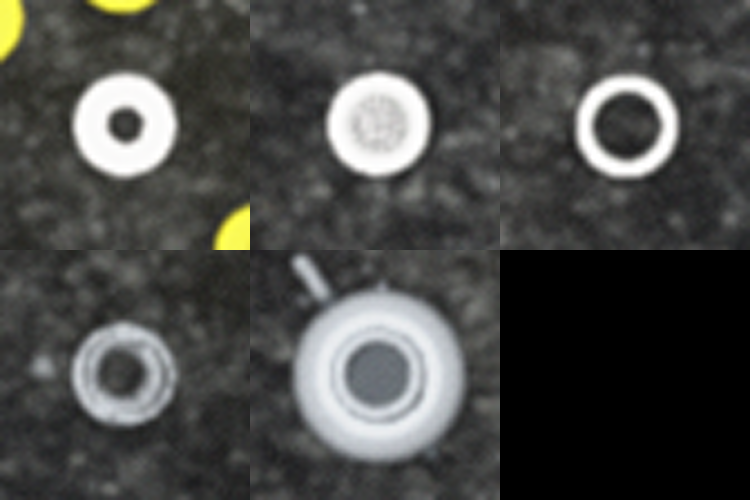

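The crop confirms the white lid with the black knob, the perforated plate, the ring, the funnel and the receiver collar (about top (304.4,262.8)). Now I'll move over the receiver.

Call:
jog_arm([
  [[1,2.4,4.2,0,0],[1,2.4,4.2,0,0],[1,2.4,4.2,0,0],[1,2.4,4.2,0,0],[1,2.4,4.2,0,0],[1,2.4,4.2,0,0],[1,2.4,4.2,0,0],[1,2.4,4.2,0,0]],
], force=20)

```text
time_s: 1.1
tcp_pos: [0.3814, -0.3105, 0.2454]
eef_rot: [180.0, -0.0, -163.7]
contact_force: [0.6, -0.1, 0.3]
gripper_width: 0.0878
gripper_force: 0.0
```

Call:
jog_arm([
  [[1,2.4,4.2,0,-0.14],[1,2.4,4.2,0,-0.14],[1,2.4,4.2,0,0],[1,2.4,4.2,0,0],[1,2.4,4.2,0,0],[1,2.4,4.2,0,0],[1,0,0,0,0]],
])

```text
time_s: 1.98
tcp_pos: [0.5261, -0.0576, 0.2449]
eef_rot: [-180.0, -0.0, -179.6]
contact_force: [-0.7, 0.2, -1.3]
gripper_width: 0.0874
gripper_force: 0.0
```

Run:
```python
from h import *
s=r.get_state();i=r.camera_info("wrist");im=r.capture("wrist");cv2.imwrite("pics/w1.png",im)
print(s['time_s'],s['tcp_pos'],s['eef_rot'],s['joints'],i)
print(ray(r.camera_info("top"),304.4,262.8,.058), proj(i,np.array([.527,-.053,.058])))
```

```text
1.975 [ 0.52605351 -0.05759182  0.24492206] [-1.79997994e+02 -4.62742097e-02 -1.79603246e+02] [ 1.49950028e+01  6.83749241e+00 -1.76454021e+01 -1.06783276e-02
 -6.55623918e+01 -1.04593827e+02] {'fx': 335.32744453764315, 'fy': 335.32744453764315, 'cx': 315.93943487701824, 'cy': 234.3487806594245, 'view': array([[-6.96907600e-03,  9.99975594e-01, -4.93744964e-04,
         6.10103921e-02],
       [-9.61831118e-01, -6.83830909e-03, -2.73558289e-01,
         5.39193021e-01],
       [-2.73554989e-01, -1.43154924e-03,  9.61855300e-01,
        -2.45105306e-01],
       [ 0.00000000e+00,  0.00000000e+00,  0.00000000e+00,
         1.00000000e+00]])}
[ 0.52457557 -0.05738204  0.058     ] (np.float64(320.274630151415), np.float64(217.44783078818665))
```

View pics/w1.png

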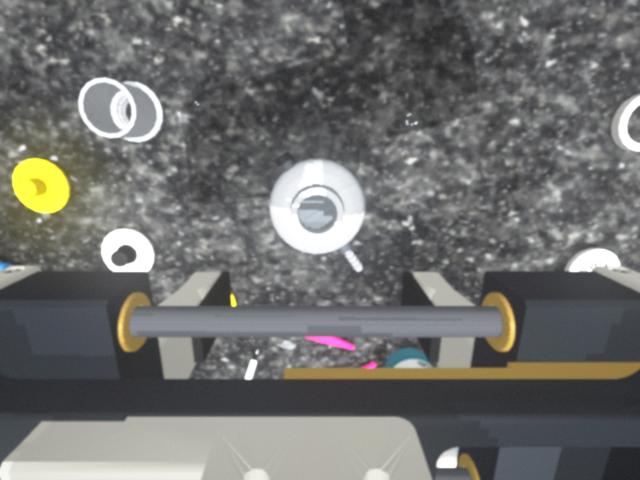

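The wrist picture shows the receiver's collar at about (318,211), with the image up direction being -x. I'll fit the collar more exactly there and in the top view.

Run:
```python
from h import *
w=cv2.imread("pics/w1.png");i=r.camera_info("wrist")
c=cv2.resize(w[155:265,262:372],None,fx=5,fy=5,interpolation=cv2.INTER_CUBIC)
t=cv2.imread("pics/top0.png");d=cv2.resize(t[238:288,279:329],(550,550),interpolation=cv2.INTER_CUBIC)
cv2.imwrite("pics/c1.png",np.hstack([c,d])[:, :1100]);cv2.imwrite("pics/c1.png",cv2.resize(cv2.imread("pics/c1.png"),(800,400)))
for n,im,s,o in(("w",c,5,(262,155)),("t",d,11,(279,238))):
    g=cv2.GaussianBlur(cv2.cvtColor(im,cv2.COLOR_BGR2GRAY),(0,0),3)
    inf=i if n=="w" else r.camera_info("top")
    for R in((.017,.0225),(.0245,.029)):
        D=.325 if n=="w" else 1.58
        k=inf['fx']/D*s
        h=cv2.HoughCircles(g,cv2.HOUGH_GRADIENT_ALT if 0 else cv2.HOUGH_GRADIENT,1,500,param1=60,param2=10,minRadius=int(R[0]*k),maxRadius=int(R[1]*k))
        if h is not None:
            for x,y,q in h[0]:
                u,v=(x+.5)/s-.5+o[0],(y+.5)/s-.5+o[1];print(n,R,round(u,1),round(v,1),q/k,ray(inf,u,v,.058))
g=cv2.cvtColor(w,cv2.COLOR_BGR2GRAY)
hsv=cv2.cvtColor(w,cv2.COLOR_BGR2HSV);m=((hsv[...,2]>140)&(hsv[...,1]<60)).astype(np.uint8)*255
m=cv2.morphologyEx(m,cv2.MORPH_OPEN,np.ones((5,5),np.uint8))
for b in blobs(m,318,207,55,200):print(b,ray(i,*b[1],.03))
```

```text
w (0.017, 0.0225) 317.5 213.5 0.018453604 [ 0.52201202 -0.05699643  0.058     ]
w (0.0245, 0.029) 316.7 211.9 0.027195806 [ 0.52039955 -0.05780012  0.058     ]
t (0.017, 0.0225) 304.0 262.2 0.019609623 [ 0.52608396 -0.05620093  0.058     ]
t (0.0245, 0.029) 279.7 246.6 0.026178127 [0.56729424 0.00812515 0.058     ]
(7456.0, array([317.6, 207.9]), array([ 97.6, 100.4]), (320.0, 211.5, 54.4)) [ 0.52198192 -0.05678116  0.03      ]
```

View pics/c1.png

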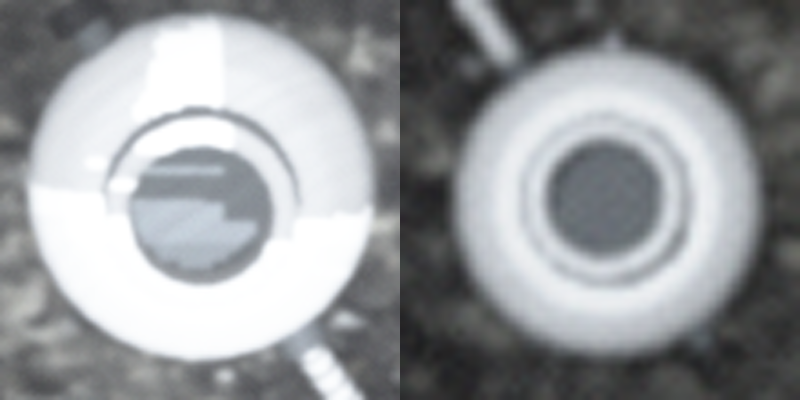

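Collar: wrist (317,214.1) → (0.5224,-0.0571), top (304,262) → (0.526,-0.0562). I'll hover the same way over the plate so the calibration bias cancels.

Call:
jog_arm([
  [[1,1.3,5.4,0,0],[1,1.3,5.4,0,0],[1,1.3,5.4,0,0],[1,1.3,5.4,0,0],[1,1.3,5.4,0,0],[1,1.2,5.4,0,0],[1,0,0,0,0]],
])

```text
time_s: 2.9
tcp_pos: [0.6021, 0.266, 0.2442]
eef_rot: [-180.0, -0.1, -179.7]
contact_force: [-0.7, -0.8, -0.8]
gripper_width: 0.0878
gripper_force: 0.0
```

```bash
cat > look.py <<'E'
import sys
from h import *
u0=None
name,z,x,y=sys.argv[1],float(sys.argv[2]),float(sys.argv[3]),float(sys.argv[4]); rad=float(sys.argv[5]); thr=int(sys.argv[6])
i=r.camera_info("wrist");s=r.get_state();im=r.capture("wrist");cv2.imwrite(f"pics/{name}.png",im)
u,v=proj(i,np.array([x,y,z]))
hsv=cv2.cvtColor(im,cv2.COLOR_BGR2HSV);m=((hsv[...,2]>thr)&(hsv[...,1]<60)).astype(np.uint8)*255
m=cv2.morphologyEx(m,cv2.MORPH_OPEN,np.ones((3,3),np.uint8))
print(s['time_s'],s['tcp_pos'],s['eef_rot'],'expect',u,v)
for b in blobs(m,u,v,rad,200):print(b,ray(i,*b[1],z))
E
python3 look.py w2 .02 .6 .267 45 150
```

```text
2.9 [0.602149   0.26604419 0.24419204] [-1.79951108e+02 -7.61933374e-02 -1.79670875e+02] expect 316.75088105380445 207.11907556725856
(2259.0, array([317.2, 207.4]), array([53.2, 54.1]), (317.3, 207.7, 27.7)) [0.60031071 0.26749562 0.02      ]
```

View pics/w2.png

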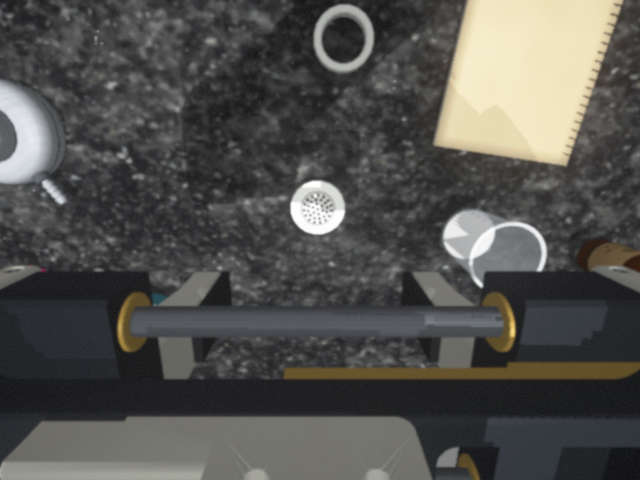

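The plate is at wrist (317,207) → (0.6003,0.2675), with clear space around it. I'll descend and grip.

Call:
jog_arm([
  [[1,-0.05,0.15,-5,0],[1,0,0,-5,0],[1,0,0,-5,0],[1,0,0,-4,0],[1,0,0,-2,0],[1,0,0,-1.2,0],[1,0,0,0,0]],
])

```text
time_s: 3.82
tcp_pos: [0.6014, 0.2643, 0.0234]
eef_rot: [-180.0, -0.0, -179.8]
contact_force: [-0.8, -0.5, 0.0]
gripper_width: 0.0877
gripper_force: 0.0
```

Call:
jog_arm([
  [[-1,0,0,0,0],[-1,0,0,0,0],[-1,0,0,0,0],[-1,0,0,0,0],[-1,0,0,0,0],[-1,0,0,0,0]],
])

```text
time_s: 4.58
tcp_pos: [0.6017, 0.2659, 0.0241]
eef_rot: [180.0, 0.0, -179.8]
contact_force: [-1.8, 0.7, 6.0]
gripper_width: 0.059
gripper_force: 20.0
```

Call:
jog_arm([
  [[-1,0,0,2,0],[-1,0,0,4,0],[-1,0,0,4,0],[-1,-1.3,-5.4,0,0],[-1,-1.3,-5.4,0,0],[-1,-1.3,-5.4,0,0],[-1,-1.3,-5.4,0,0],[-1,-1.3,-5.4,0,0]],
])

```text
time_s: 5.58
tcp_pos: [0.5356, -0.0061, 0.1234]
eef_rot: [-180.0, -0.0, -179.8]
contact_force: [0.3, 0.7, -0.2]
gripper_width: 0.059
gripper_force: 20.0
```

Call:
jog_arm([
  [[-1,-1.25,-5.4,0,0],[-1,0,0,0,0],[-1,0,0,0,0]],
])

```text
time_s: 5.95
tcp_pos: [0.524, -0.0587, 0.1235]
eef_rot: [180.0, -0.0, -179.8]
contact_force: [0.7, -0.2, 0.1]
gripper_width: 0.0589
gripper_force: 20.0
```

```bash
python3 look.py w3 .058 .5224 -.057 60 150
python3 - <<'E'
from h import *
cv2.imwrite("pics/s3.png",r.capture("side"))
a=cv2.imread("pics/w3.png")[100:420,120:520];b=cv2.resize(cv2.imread("pics/s3.png")[180:300,270:420],(400,320))
cv2.imwrite("pics/c3.png",np.hstack([a,b]))
E
```

```text
5.95 [ 0.52397195 -0.05868469  0.12347672] [ 1.79996509e+02 -6.98658398e-04 -1.79843039e+02] expect 318.02853042142664 255.93138159868204
(10667.5, array([318. , 252.5]), array([112.6, 120.8]), (318.0, 255.0, 60.0)) [ 0.5200665  -0.05702888  0.058     ]
```

View pics/c3.png

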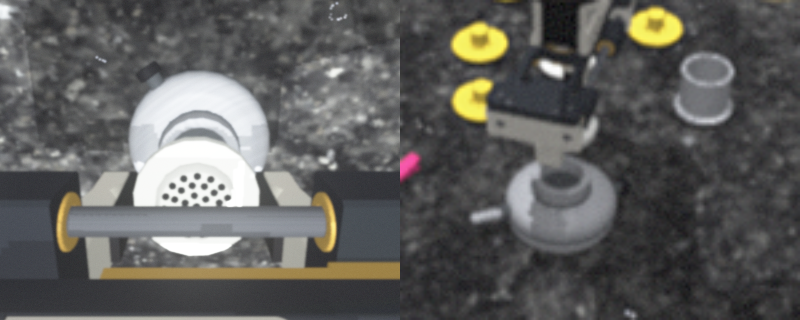

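The wrist view shows the plate level in the jaws, with its disc at about (317,297), and the collar behind it. I'll compute the offset from the same picture.

Run:
```python
from h import *
i=r.camera_info("wrist");w=cv2.imread("pics/w3.png")
print("plate",ray(i,317,297,.1154+.004),"collar y",ray(i,320,230,.058))
g=cv2.cvtColor(w,cv2.COLOR_BGR2GRAY)
g[:]=g
print([int(x) for x in g[275,250:386]])
for k in(-.002,0,.002):
  print(proj(i,np.array([.5224,-.057-.03,.06]))) if 0 else None
print(proj(i,np.array([.524,-.0587,.1194])),proj(i,np.array([.524+.03,-.0587,.1194])),proj(i,np.array([.524-.03,-.0587,.1194])))
m=((g>225)).astype(np.uint8);ys,xs=np.nonzero(m[235:300,250:386]);
for v in (250,260,270,280,290):
  x=np.nonzero(m[v,240:395])[0]+240;print(v,x.min(),x.max())
```

```text
plate [ 0.52111434 -0.05690851  0.1194    ] collar y [ 0.50538836 -0.05494406  0.058     ]
[75, 68, 69, 71, 71, 74, 97, 153, 213, 239, 246, 248, 248, 249, 248, 249, 248, 249, 248, 249, 248, 248, 249, 249, 249, 249, 249, 249, 248, 249, 249, 249, 249, 248, 243, 236, 230, 228, 229, 232, 232, 233, 234, 235, 236, 235, 238, 238, 240, 239, 230, 211, 183, 174, 179, 201, 228, 242, 248, 249, 249, 248, 243, 217, 153, 109, 97, 94, 97, 118, 165, 223, 245, 249, 249, 249, 248, 244, 238, 230, 222, 221, 228, 233, 238, 238, 237, 236, 235, 233, 232, 232, 230, 228, 228, 227, 232, 238, 244, 247, 248, 249, 250, 254, 255, 255, 255, 255, 255, 255, 255, 255, 255, 254, 251, 250, 249, 249, 249, 251, 253, 254, 254, 250, 224, 162, 107, 86, 82, 84, 81, 84, 88, 113, 147, 173]
(np.float64(313.14443511118856), np.float64(302.58711847938594)) (np.float64(313.0011031834141), np.float64(357.6704180891815)) (np.float64(313.303606983505), np.float64(241.41643537761263))
250 280 364
260 269 363
270 258 379
280 257 374
290 255 377
```

Offsets are about 1 mm. I'll nudge +0.1 cm in x and insert.

Call:
jog_arm([
  [[-1,0.1,0,-2,0],[-1,0,0,-1.5,0],[-1,0,0,-0.6,0],[-1,0,0,-0.4,0],[-1,0,0,-0.4,0],[-1,0,0,-0.3,0],[-1,0,0,0,0]],
])

```text
time_s: 6.92
tcp_pos: [0.5249, -0.0586, 0.0715]
eef_rot: [-180.0, -0.0, -179.8]
contact_force: [-0.4, -0.1, -0.8]
gripper_width: 0.059
gripper_force: 20.0
```

Call:
jog_arm([
  [[-1,0,0,-0.15,0],[-1,0,0,0,0],[0.5,0,0,0,0],[1,0,0,0,0],[1,0,0,0,0],[1,0,0,0,0],[1,0,0,0,0]],
])

```text
time_s: 7.8
tcp_pos: [0.525, -0.0585, 0.0701]
eef_rot: [-180.0, 0.0, -179.8]
contact_force: [-0.5, -0.1, -0.3]
gripper_width: 0.0874
gripper_force: 0.0
```

Call:
jog_arm([
  [[1,0,0,3,0],[1,0,0,5,0],[1,0,0,5,0],[1,0,0,4.3,0],[1,0,0,0,0]],
])

```text
time_s: 8.43
tcp_pos: [0.5268, -0.0583, 0.247]
eef_rot: [179.9, 0.4, -179.8]
contact_force: [-0.3, 0.3, -0.0]
gripper_width: 0.0877
gripper_force: 0.0
```

```bash
python3 look.py w4 .066 .5224 -.057 32 215
python3 - <<'E'
from h import *
cv2.imwrite("pics/s4.png",r.capture("side"))
a=cv2.resize(cv2.imread("pics/w4.png")[150:270,240:390],(400,320));b=cv2.resize(cv2.imread("pics/s4.png")[200:290,280:393],(400,320),interpolation=cv2.INTER_CUBIC)
cv2.imwrite("pics/c4.png",np.hstack([a,b]))
E
```

```text
8.425 [ 0.52680965 -0.05832728  0.24697323] [ 179.9462038     0.40729852 -179.75899164] expect 316.8378280215247 211.99351871688194
(3118.0, array([316., 211.]), array([63., 63.]), (316.0, 211.0, 32.0)) [ 0.5214177  -0.05781823  0.066     ]
```

View pics/c4.png

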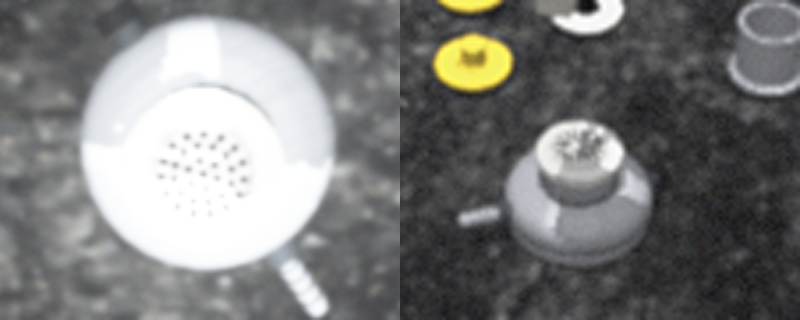

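The plate is seated level in the collar, with its hole pattern centred at about wrist (316,215.6). Ring next.

Call:
jog_arm([
  [[1,-1.3,5,0,0],[1,-1.3,5,0,0],[1,-1.3,5,0,0],[1,-1.3,5,0,0],[1,-1.3,5,0,0],[1,-1.4,5,0,0],[1,-1.4,5,0,0],[1,0,0,0,0]],
])

```text
time_s: 9.52
tcp_pos: [0.4307, 0.2938, 0.2412]
eef_rot: [-179.9, -0.1, -179.6]
contact_force: [0.4, -0.7, -0.7]
gripper_width: 0.0875
gripper_force: 0.0
```

```bash
python3 look.py w5 .012 .4315 .2917 40 150; python3 -c "
from h import *
i=r.camera_info('wrist');print(r.get_state()['tcp_pos'])"
```

```text
9.525 [0.43067191 0.29383267 0.24122972] [-1.79878727e+02 -1.05446504e-01 -1.79584707e+02] expect 314.1908123413705 208.9736390122978
(2170.5, array([314.6, 208.7]), array([52.3, 53. ]), (314.6, 208.8, 27.1)) [0.43118583 0.29215457 0.012     ]
[0.4309002  0.29238809 0.24127307]
```

Call:
jog_arm([
  [[1,0.1,0,-5,0],[1,0,0,-5,0],[1,0,0,-5,0],[1,0,0,-4,0],[1,0,0,-2,0],[1,0,0,-0.9,0],[1,0,0,0,0]],
])

```text
time_s: 10.45
tcp_pos: [0.433, 0.2906, 0.0237]
eef_rot: [-179.9, -0.0, -179.8]
contact_force: [-0.9, 0.2, 0.8]
gripper_width: 0.0876
gripper_force: 0.0
```

Call:
jog_arm([
  [[-1,0,0,0,0],[-1,0,0,0,0],[-1,0,0,0,0],[-1,0,0,0,0],[-1,0,0,0,0],[-1,0,0,0,0]],
])

```text
time_s: 11.2
tcp_pos: [0.4331, 0.2918, 0.0245]
eef_rot: [180.0, 0.0, -179.8]
contact_force: [-1.0, -0.2, 5.4]
gripper_width: 0.0573
gripper_force: 20.0
```

Call:
jog_arm([
  [[-1,0,0,2,0],[-1,0,0,5,0],[-1,0,0,5,0],[-1,1.3,-5,0,0],[-1,1.3,-5,0,0],[-1,1.3,-5,0,0],[-1,1.3,-5,0,0],[-1,1.3,-5,0,0]],
])

```text
time_s: 12.2
tcp_pos: [0.4981, 0.04, 0.1441]
eef_rot: [180.0, 0.0, -179.8]
contact_force: [0.3, -0.6, 0.4]
gripper_width: 0.057
gripper_force: 20.0
```

Call:
jog_arm([
  [[-1,1.3,-5,0,0],[-1,1.4,-5,0,0],[-1,0,0,0,0],[-1,0,0,0,0]],
])

```text
time_s: 12.7
tcp_pos: [0.5246, -0.0587, 0.1437]
eef_rot: [180.0, -0.0, -179.9]
contact_force: [-0.3, -0.1, -0.7]
gripper_width: 0.0572
gripper_force: 20.0
```

```bash
python3 look.py w6 .066 .5224 -.057 60 150
python3 - <<'E'
from h import *
i=r.camera_info("wrist")
print(proj(i,np.array([.5224,-.057,.071])),proj(i,np.array([.5235,-.057,.128])))
a=cv2.resize(cv2.imread("pics/w6.png")[160:400,160:480],(800,600))
cv2.imwrite("pics/c6.png",a)
E
```

```text
12.7 [ 0.524619   -0.05874196  0.14368406] [ 1.79998786e+02 -4.32532195e-02 -1.79855002e+02] expect 318.0203848074857 249.1038433414269
(10253.5, array([318.1, 245.1]), array([109.2, 121.1]), (318.0, 249.0, 60.0)) [ 0.51955018 -0.05695834  0.066     ]
(np.float64(317.1825408636626), np.float64(251.3178067749377)) (np.float64(317.5335668595131), np.float64(290.03405182819563))
```

View pics/c6.png

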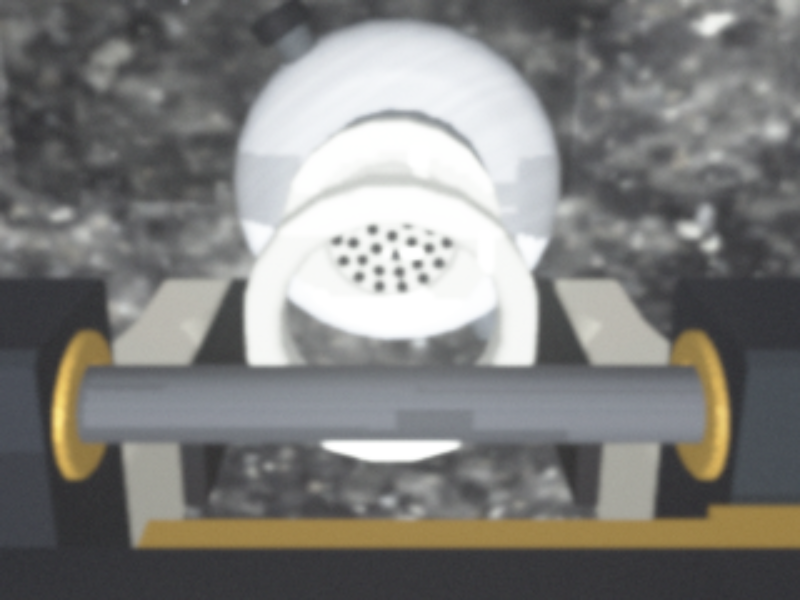

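The ring sits level in the jaws, centred at about (316.6,289), and the plate's hole pattern is in line at x 316.8. I'll lower it.

Call:
jog_arm([
  [[-1,0.05,0,-2,0],[-1,0,0,-1.5,0],[-1,0,0,-0.6,0],[-1,0,0,-0.4,0],[-1,0,0,-0.4,0],[-1,0,0,-0.3,0],[-1,0,0,0,0]],
])

```text
time_s: 13.62
tcp_pos: [0.5254, -0.0585, 0.092]
eef_rot: [-180.0, -0.0, -179.8]
contact_force: [-1.0, 0.1, 0.3]
gripper_width: 0.0569
gripper_force: 20.0
```

Call:
jog_arm([
  [[-1,0,0,-0.15,0],[-1,0,0,0,0],[0.5,0,0,0,0],[1,0,0,0,0],[1,0,0,0,0],[1,0,0,0,0],[1,0,0,0,0]],
])

```text
time_s: 14.5
tcp_pos: [0.5255, -0.0585, 0.0906]
eef_rot: [180.0, 0.0, -179.8]
contact_force: [-0.6, 0.1, -0.0]
gripper_width: 0.0874
gripper_force: 0.0
```

Call:
jog_arm([
  [[1,0,0,3,0],[1,0,0,5,0],[1,0,0,5,0],[1,0,0,2.3,0],[1,0,0,0,0]],
])

```text
time_s: 15.12
tcp_pos: [0.5265, -0.0584, 0.2458]
eef_rot: [180.0, 0.2, -179.8]
contact_force: [-0.4, -0.5, -0.5]
gripper_width: 0.0878
gripper_force: 0.0
```

```bash
python3 look.py w7 .078 .5224 -.057 45 235
python3 - <<'E'
from h import *
cv2.imwrite("pics/s7.png",r.capture("side"))
a=cv2.resize(cv2.imread("pics/w7.png")[150:270,240:390],(400,320));b=cv2.resize(cv2.imread("pics/s7.png")[200:290,280:393],(400,320),interpolation=cv2.INTER_CUBIC)
cv2.imwrite("pics/c7.png",np.hstack([a,b]))
E
```

```text
15.125 [ 0.52645373 -0.05835907  0.24576354] [ 179.95427784    0.24345206 -179.77594446] expect 316.9316021214543 215.95090038849904
(5376.5, array([316.4, 210.8]), array([79.8, 85.9]), (316.2, 213.5, 44.8)) [ 0.51749034 -0.05751837  0.078     ]
```

View pics/c7.png

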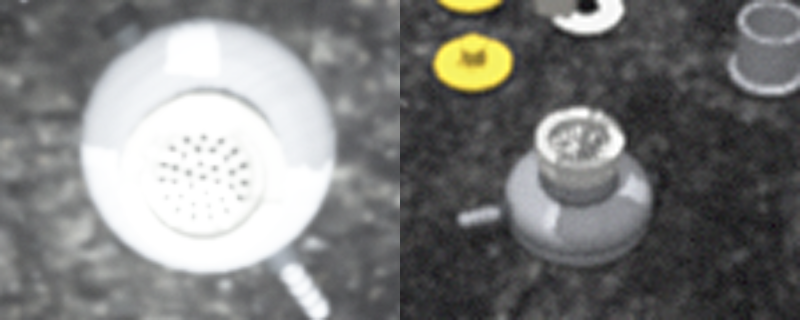

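The ring lies flat round the raised centre. Now the funnel.

Call:
jog_arm([
  [[1,-2.5,-4.8,0,0],[1,-2.5,-4.8,0,0],[1,-2.4,-4.8,0,0],[1,-2.4,-4.8,0,0],[1,0,0,0,0],[1,0,0,0,0]],
])

```text
time_s: 15.98
tcp_pos: [0.4269, -0.2505, 0.2425]
eef_rot: [180.0, -0.1, -179.9]
contact_force: [-0.1, 0.2, -0.2]
gripper_width: 0.0879
gripper_force: 0.0
```

```bash
python3 look.py w8 .057 .427 -.248 50 130
python3 - <<'E'
from h import *
i=r.camera_info("wrist");u,v=proj(i,np.array([.427,-.248,.04]));print(u,v)
u,v=int(u),int(v);print(u-60,v-60)
cv2.imwrite("pics/c8.png",cv2.resize(cv2.imread("pics/w8.png")[v-60:v+60,u-60:u+60],(600,600),interpolation=cv2.INTER_CUBIC))
E
```

```text
15.975 [ 0.42694889 -0.25054739  0.2425082 ] [ 1.79970100e+02 -1.01101891e-01 -1.79853070e+02] expect 318.14196676065615 217.00138664256218
(2529.5, array([316.1, 210.5]), array([53.4, 60.4]), (316.2, 210.6, 30.2)) [ 0.42044967 -0.25003901  0.057     ]
317.6363476360719 212.84959628786598
257 152
```

View pics/c8.png

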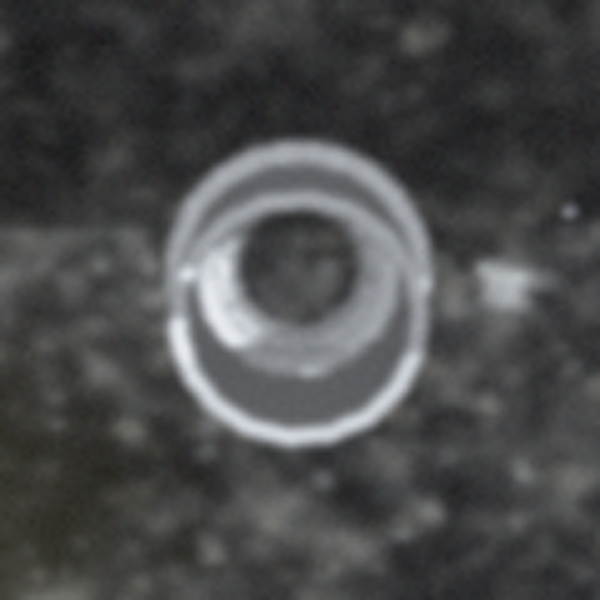

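The funnel's rim is centred at about wrist (316.6,215.4) → (0.4254,-0.2495).

Call:
jog_arm([
  [[1,0,0.1,-5,0],[1,0,0,-5,0],[1,0,0,-4,0],[1,0,0,-4,0],[1,0,0,-2,0],[1,0,0,-0.2,0],[1,0,0,0,0]],
])

```text
time_s: 16.9
tcp_pos: [0.4283, -0.249, 0.042]
eef_rot: [-180.0, 0.0, -179.7]
contact_force: [-0.2, -0.0, -0.0]
gripper_width: 0.0879
gripper_force: 0.0
```

Call:
jog_arm([
  [[-1,0,0,0,0],[-1,0,0,0,0],[-1,0,0,0,0],[-1,0,0,0,0],[-1,0,0,0,0],[-1,0,0,0,0],[-1,0,0,0,0]],
], force=25)

```text
time_s: 17.77
tcp_pos: [0.4276, -0.2495, 0.0417]
eef_rot: [-180.0, 0.0, -179.8]
contact_force: [-0.6, 0.9, 5.6]
gripper_width: 0.0522
gripper_force: 25.0
```

Call:
jog_arm([
  [[-1,0,0,2,0],[-1,0,0,5,0],[-1,0,0,5,0],[-1,2.5,4.8,0,0],[-1,2.5,4.8,0,0],[-1,2.4,4.8,0,0],[-1,2.4,4.7,0,0],[-1,0,0,0,0]],
])

```text
time_s: 18.77
tcp_pos: [0.5267, -0.0557, 0.1608]
eef_rot: [180.0, -0.0, -179.6]
contact_force: [-0.2, 0.3, -3.1]
gripper_width: 0.0522
gripper_force: 25.0
```

Call:
jog_arm([
  [[-1,0,0,0,0],[-1,0,0,0,0]],
])

```text
time_s: 19.02
tcp_pos: [0.5248, -0.0593, 0.1613]
eef_rot: [-180.0, -0.0, -179.8]
contact_force: [-0.3, -0.2, -1.2]
gripper_width: 0.0518
gripper_force: 25.0
```

```bash
python3 look.py w9 .078 .5224 -.057 60 150
python3 - <<'E'
from h import *
i=r.camera_info("wrist")
print(proj(i,np.array([.5235,-.057,.078])),proj(i,np.array([.5235,-.057,.137])),proj(i,np.array([.5235,-.057,.181])))
a=cv2.resize(cv2.imread("pics/w9.png")[160:400,160:480],(800,600))
cv2.imwrite("pics/c9.png",a)
E
```

```text
19.025 [ 0.52476359 -0.0593064   0.16126914] [-1.79994809e+02 -4.65444866e-02 -1.79845270e+02] expect 318.8026146131482 246.40859442086918
(11007.5, array([317.6, 245.8]), array([117.4, 119.5]), (318.0, 246.0, 60.0)) [ 0.52195891 -0.05783668  0.078     ]
(np.float64(318.9147063742593), np.float64(247.63831927727054)) (np.float64(319.81640660349495), np.float64(282.6174651609257)) (np.float64(320.98549006281684), np.float64(327.9690571289718))
```

View pics/c9.png

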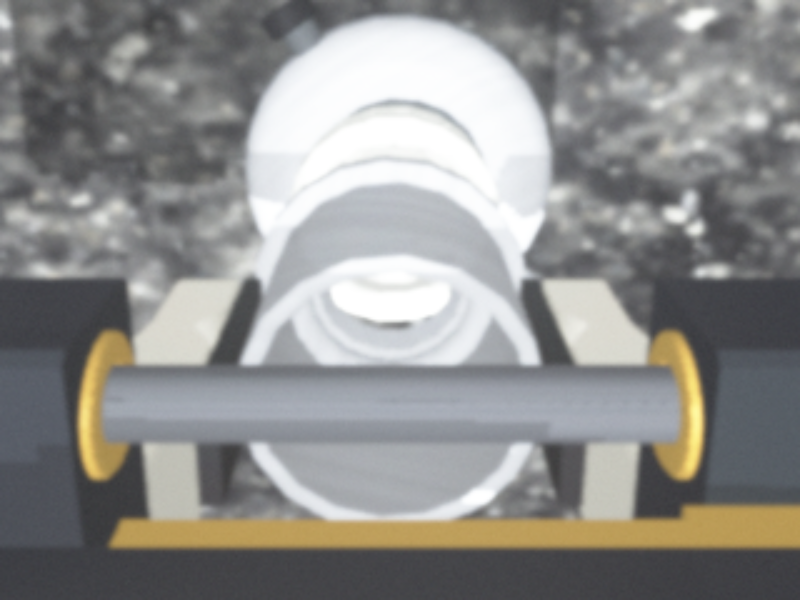

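The funnel hangs straight in the jaws, about 1–2 mm to the -y side of the ring. I'll correct that and lower it.

Call:
jog_arm([
  [[-1,0.1,0.12,-1.5,0],[-1,0,0,-1.5,0],[-1,0,0,-0.5,0],[-1,0,0,-0.4,0],[-1,0,0,-0.4,0],[-1,0,0,-0.3,0],[-1,0,0,0,0]],
])

```text
time_s: 19.95
tcp_pos: [0.5265, -0.0573, 0.1155]
eef_rot: [180.0, -0.0, -179.8]
contact_force: [0.1, -0.0, -2.4]
gripper_width: 0.0523
gripper_force: 25.0
```

Call:
jog_arm([
  [[-1,0,0,-0.2,0],[-1,0,0,0,0],[-1,0,0,0,0]],
])

```text
time_s: 20.32
tcp_pos: [0.5268, -0.0573, 0.114]
eef_rot: [-180.0, 0.0, -179.8]
contact_force: [-0.4, -0.9, 4.3]
gripper_width: 0.0521
gripper_force: 25.0
```

Call:
jog_arm([
  [[0.3,0,0,0,0],[0.6,0,0,0,0],[1,0,0,0,0],[1,0,0,0,0],[1,0,0,0,0],[1,0,0,0,0]],
])

```text
time_s: 21.08
tcp_pos: [0.5265, -0.0573, 0.1135]
eef_rot: [180.0, 0.0, -179.8]
contact_force: [-0.0, -0.7, -0.2]
gripper_width: 0.0875
gripper_force: 0.0
```

Call:
jog_arm([
  [[1,0,0,2,0],[1,0,0,5,0],[1,0,0,5,0],[1,0,0,1.2,0],[1,0,0,0,0]],
])

```text
time_s: 21.7
tcp_pos: [0.5266, -0.0571, 0.246]
eef_rot: [180.0, 0.1, -179.8]
contact_force: [-0.2, 0.3, -1.2]
gripper_width: 0.0876
gripper_force: 0.0
```

```bash
python3 look.py w10 .129 .5224 -.057 60 190
python3 - <<'E'
from h import *
cv2.imwrite("pics/s10.png",r.capture("side"))
i=r.camera_info("wrist");print(proj(i,np.array([.5235,-.0575,.129])))
a=cv2.resize(cv2.imread("pics/w10.png")[150:310,220:420],(400,320));b=cv2.resize(cv2.imread("pics/s10.png")[180:290,270:407],(400,320),interpolation=cv2.INTER_CUBIC)
cv2.imwrite("pics/c10.png",np.hstack([a,b]))
E
```

```text
21.7 [ 0.52661622 -0.05714093  0.24600345] [ 1.79961462e+02  8.51772226e-02 -1.79789001e+02] expect 315.64826220242406 230.60243508074015
(6885.5, array([318.5, 217. ]), array([ 89.5, 105.3]), (318.0, 227.0, 59.5)) [ 0.51138475 -0.05481343  0.129     ]
(np.float64(315.2724218490473), np.float64(234.24469557315615))
```

View pics/c10.png

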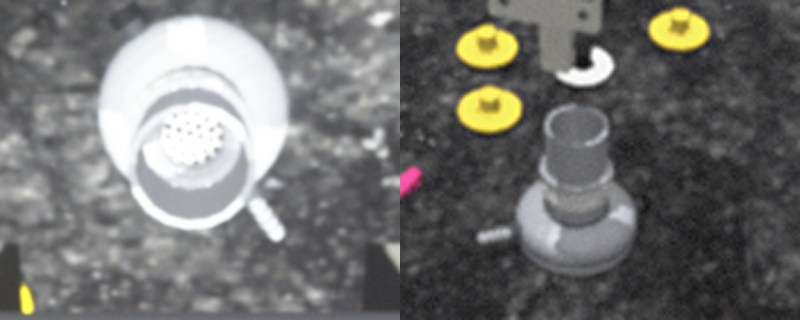

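The funnel stands upright on the ring, rim centred at about wrist (316.5,235). Now the lid.

Call:
jog_arm([
  [[1,1.4,-5.5,0,0],[1,1.4,-5.5,0,0],[1,1.4,-5.5,0,0],[1,1.5,-5.6,0,0],[1,0,0,0,0],[1,0,0,0,0]],
])

```text
time_s: 22.55
tcp_pos: [0.5827, -0.2783, 0.2434]
eef_rot: [179.9, -0.2, -179.8]
contact_force: [1.1, 0.1, -0.0]
gripper_width: 0.0878
gripper_force: 0.0
```

```bash
python3 look.py w11 .013 .582 -.278 38 150
python3 - <<'E'
from h import *
im=cv2.imread("pics/w11.png");i=r.camera_info("wrist");g=cv2.cvtColor(im,cv2.COLOR_BGR2GRAY)
u,v=map(int,proj(i,np.array([.582,-.278,.032])));m=(g<60).astype(np.uint8)*255
m=cv2.morphologyEx(m,cv2.MORPH_OPEN,np.ones((3,3),np.uint8))
for b in blobs(m,u,v,16):print(b,ray(i,*b[1],.032))
E
```

```text
22.55 [ 0.58265775 -0.27825734  0.24338345] [ 179.9446204    -0.19166435 -179.84694235] expect 315.75770035919453 207.7761037755492
(2222.0, array([315.6, 207.7]), array([52.8, 53.7]), (315.6, 208.2, 27.5)) [ 0.581914   -0.27817654  0.013     ]
```

The lid is at wrist (315.6,207.7) → (0.5819,-0.2782). I'll grip its knob.

Call:
jog_arm([
  [[1,0.1,0,-5,0],[1,0,0,-5,0],[1,0,0,-5,0],[1,0,0,-4,0],[1,0,0,-1.2,0],[1,0,0,-0.6,0],[1,0,0,0,0],[0,0,0,0,0]],
])

```text
time_s: 23.6
tcp_pos: [0.5854, -0.2784, 0.0392]
eef_rot: [-180.0, 0.1, -179.8]
contact_force: [0.9, 0.7, 0.6]
gripper_width: 0.0823
gripper_force: 0.0
```

Call:
jog_arm([
  [[-1,0,0,0,0],[-1,0,0,0,0],[-1,0,0,0,0],[-1,0,0,0,0],[-1,0,0,0,0],[-1,0,0,0,0],[-1,0,0,0,0],[-1,0,0,0,0]],
], force=20)

```text
time_s: 24.6
tcp_pos: [0.5845, -0.2783, 0.0375]
eef_rot: [180.0, -0.0, -179.8]
contact_force: [0.6, 1.1, -1.4]
gripper_width: 0.0193
gripper_force: 20.0
```

Call:
jog_arm([
  [[-1,0,0,2,0],[-1,0,0,5,0],[-1,0,0,5,0],[-1,0,0,5,0],[-1,-1.4,5.5,0,0],[-1,-1.4,5.5,0,0],[-1,-1.5,5.5,0,0],[-1,-1.5,5.6,0,0]],
])

```text
time_s: 25.6
tcp_pos: [0.5257, -0.0558, 0.2077]
eef_rot: [180.0, 0.0, -179.8]
contact_force: [0.4, 0.4, -1.0]
gripper_width: 0.019
gripper_force: 20.0
```

Call:
jog_arm([
  [[-1,0,0,0,0],[-1,0,0,0,0],[-1,0,0,0,0]],
])

```text
time_s: 25.98
tcp_pos: [0.5266, -0.0581, 0.2074]
eef_rot: [-180.0, -0.0, -179.9]
contact_force: [-0.5, 1.3, -0.5]
gripper_width: 0.019
gripper_force: 20.0
```

```bash
python3 look.py w12 .129 .5239 -.0567 60 190
python3 - <<'E'
from h import *
i=r.camera_info("wrist")
print(proj(i,np.array([.5239,-.0567,.129])),proj(i,np.array([.5239,-.0567,.180])))
a=cv2.resize(cv2.imread("pics/w12.png")[160:400,160:480],(800,600))
cv2.imwrite("pics/c12.png",a)
E
```

```text
25.975 [ 0.52663321 -0.05814494  0.20741795] [-1.79993307e+02 -1.35749878e-02 -1.79854054e+02] expect 317.5854940985756 247.99462364032993
(7722.0, array([316.7, 241.5]), array([107.7, 112.6]), (317.0, 247.0, 60.0)) [ 0.51928128 -0.05731722  0.129     ]
(np.float64(317.79943423148313), np.float64(248.0911942402607)) (np.float64(318.25162425939004), np.float64(278.0431534238846))
```

View pics/c12.png

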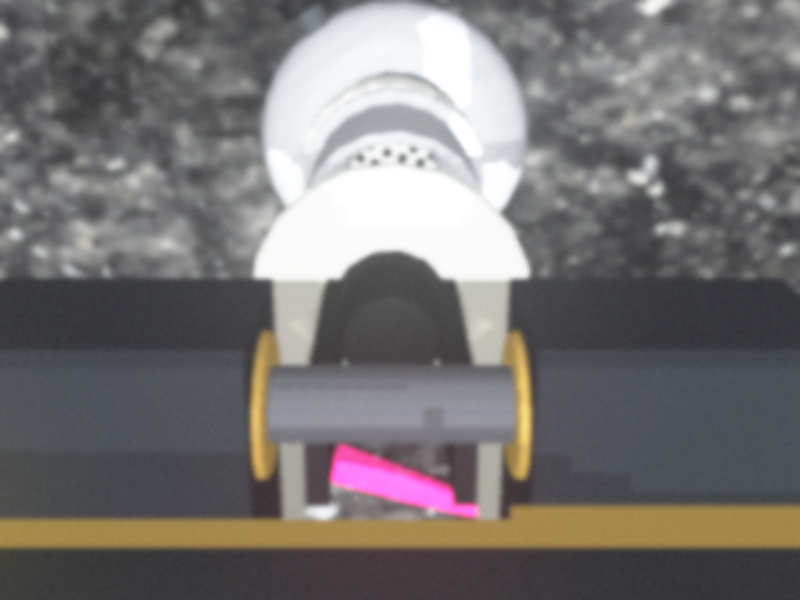

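The lid is level in the jaws, centred at about u=316.6, roughly 1 mm to the -y side. I'll correct that and lower it.

Call:
jog_arm([
  [[-1,0.05,0.08,-1.5,0],[-1,0,0,-1.5,0],[-1,0,0,-0.5,0],[-1,0,0,-0.4,0],[-1,0,0,-0.4,0],[-1,0,0,-0.4,0],[-1,0,0,0,0],[-1,0,0,0,0]],
])

```text
time_s: 27.02
tcp_pos: [0.5271, -0.0564, 0.1608]
eef_rot: [180.0, 0.0, -179.8]
contact_force: [-0.8, -1.0, -0.2]
gripper_width: 0.0192
gripper_force: 20.0
```

Call:
jog_arm([
  [[-1,0,0,-0.15,0],[-1,0,0,-0.1,0],[-1,0,0,0,0],[-1,0,0,0,0]],
])

```text
time_s: 27.52
tcp_pos: [0.5271, -0.0565, 0.1584]
eef_rot: [180.0, 0.0, -179.8]
contact_force: [-1.7, 0.5, 4.4]
gripper_width: 0.0192
gripper_force: 20.0
```

Contact came at the seated height, so I'll release and retreat.

Call:
jog_arm([
  [[-0.3,0,0,0,0],[0,0,0,0,0],[0,0,0,0,0],[0,0,0,0,0],[0,0,0,0,0]],
])

```text
time_s: 28.15
tcp_pos: [0.527, -0.0565, 0.158]
eef_rot: [-180.0, -0.0, -179.8]
contact_force: [-1.3, -0.4, -0.1]
gripper_width: 0.0436
gripper_force: 0.0
```

Call:
jog_arm([
  [[0,0,0,2,0],[0,0,0,4,0],[0,0,0,4,0],[0,-2,-5,0,0],[0,-2,-5,0,0],[0,-2,-5,0,0],[0,0,0,0,0],[0,0,0,0,0]],
])

```text
time_s: 29.15
tcp_pos: [0.4669, -0.2067, 0.2581]
eef_rot: [180.0, 0.0, -179.8]
contact_force: [-0.6, 0.1, 0.6]
gripper_width: 0.0438
gripper_force: 0.0
```

Run:
```python
from h import *
s=cv2.resize(r.capture("side")[160:290,260:422],(400,321),interpolation=cv2.INTER_CUBIC)
t=cv2.resize(r.capture("top")[223:303,254:354],(400,321),interpolation=cv2.INTER_CUBIC)
cv2.imwrite("pics/c13.png",np.hstack([s,t]))
```

```text
(no output)
```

View pics/c13.png

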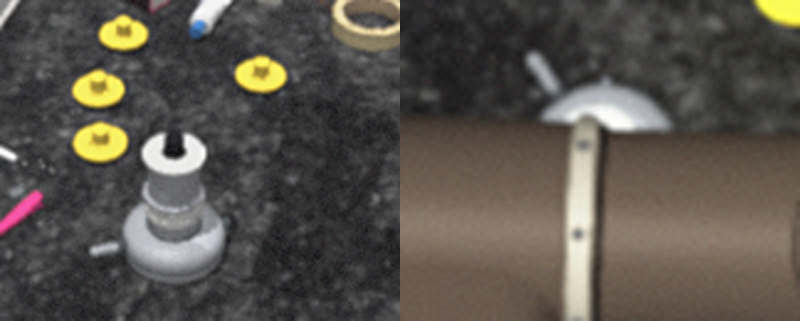

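The side view shows the whole stack upright, with the lid flat on the funnel. The arm is clear, so I'm handing the job in.

```bash
python3 -c "
from plant import r
print(r.close_job())"
```

```text
the job is handed in; nothing more can be done
None
```

The vacuum filter is stacked on the receiver (support plate, sealing ring, funnel, lid), each part released before the next was fetched; I handed it in at about 29 s, the last side view showed the stack upright with the lid flat on the funnel, and no verdict came back.

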